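# Swap the post stubs onto their matching base plates

### The job

The three post stubs have been set out on the wrong base plates: swap them round so that each stands upright in the middle of the plate made for it, the round tube on the round plate, the square tube on the square plate with its sides parallel to the plate's edges, and the rectangular tube on the oblong plate with its long sides along the plate's long edges, ready for tack welding. The firebrick is free if you need somewhere to park a stub meanwhile; set the stubs down rather than dropping them, and do not tip one over. Leave the plates where they lie, and the welding magnet, tape measure and wire brush as well.

Things in the scene. Friction and masses are not known exactly. Their poses are not given: they have to be found in the camera images.
- round_tube: Stub of round steel tube, 42 mm outside diameter, 3 mm wall, 100 mm tall, about 0.28 kg, open at both ends, standing upright; origin: centre of its lower end, z up its axis.
- square_tube: Stub of square steel tube, 40 x 40 mm outside, 3 mm wall, 100 mm tall, about 0.34 kg, open at both ends, standing upright; origin: centre of its lower end, x and y square to its flat sides, z up its axis.
- rect_tube: Stub of rectangular steel tube, 50 mm (along its x) x 30 mm (along its y) outside, 3 mm wall, 100 mm tall, about 0.34 kg, open at both ends, standing upright; origin: centre of its lower end, z up its axis.
- round_plate: Round steel base plate lying loose on the bench, 104 mm diameter, 8 mm thick, about 0.52 kg, four bolt holes near its rim; origin: centre of its underside, the stub stands on its top 8 mm higher. The rectangular tube stands on it at the start.
- square_plate: Square steel base plate lying loose on the bench, 100 x 100 mm, 8 mm thick, about 0.6 kg, a bolt hole in each corner; origin: centre of its underside (its top is 8 mm higher), x and y along its edges. The round tube stands on it at the start.
- oblong_plate: Oblong steel base plate lying loose on the bench, 140 mm (along its x) x 70 mm (along its y), 8 mm thick, about 0.59 kg, one bolt hole near each end; origin: centre of its underside (its top is 8 mm higher). The square tube stands on it at the start.
- firebrick: Half of a cream-coloured firebrick lying flat and empty on the bench among the plates, 114 x 114 mm, 32 mm thick, about 0.85 kg, loose; origin: centre of its underside (its flat top is 32 mm higher). A free spot for a stub.
- weld_magnet: Red arrow-shaped welding magnet lying flat, 86 x 50 mm, 16 mm high; origin on its underside near its middle. Leave it alone.
- tape_measure: Yellow and black tape measure standing on edge, 68 x 38 mm, 64 mm high; origin: centre of its underside. Leave it alone.
- wire_brush: Wooden-handled wire brush lying bristles down, 265 mm long (along its x), 24 mm wide, 40 mm high; origin: under its middle, at bench level. Leave it alone.
There are look-alikes about, which are no part of the job. Leave any pink or purple look-alike of the round_tube alone.

How it is judged:
At the end, for the whole second after the job is handed in: Each stub stands upright (0.08 rad), released and at rest, on its own plate, centres within 10 mm: round on round, square on square (sides parallel to the edges within 0.17 rad, any quarter turn), rectangular on oblong (long sides parallel within 0.17 rad) (horizontal distance between round_tube and round_plate below 0.01 m and angle between each of round_tube, square_tube, rect_tube's own z axis and vertical below 0.08 rad and z of round_tube in the frame of round_plate between 0.004 and 0.012 m and linear speed of each of round_tube, square_tube, rect_tube below 0.02 m/s and horizontal distance between square_tube and square_plate below 0.01 m and z of square_tube in the frame of square_plate between 0.004 and 0.012 m and horizontal distance between rect_tube and oblong_plate below 0.01 m and z of rect_tube in the frame of oblong_plate between 0.004 and 0.012 m and (angle between the x axis of square_tube and the x axis of square_plate, either way round below 0.17 rad or angle between the x axis of square_tube and the y axis of square_plate, either way round below 0.17 rad) and angle between the x axis of rect_tube and the x axis of oblong_plate, either way round below 0.17 rad); the robot touches nothing.
It fails at once if a stub is tipped over (angle between any of round_tube, square_tube, rect_tube's own z axis and vertical above 0.8 rad).
It fails at once if a stub is dropped (falls free from more than about 13 mm) ((linear speed of round_tube above 0.5 m/s and contact force between round_tube and anything else below 0.02 N) or (linear speed of square_tube above 0.5 m/s and contact force between square_tube and anything else below 0.02 N) or (linear speed of rect_tube above 0.5 m/s and contact force between rect_tube and anything else below 0.02 N)).
It fails at once if a base plate is shifted by more than 30 mm (distance of any of round_plate, square_plate, oblong_plate from where it was at the start of the episode above 0.03 m).
It fails at once if the welding magnet, tape measure or wire brush is moved by more than 30 mm (distance of any of weld_magnet, tape_measure, wire_brush from where it was at the start of the episode above 0.03 m).
It also fails if it takes over 109 s, if anything falls off the work surface, if the arm or the gripper's body presses on something with over 40 N, if the wrist force passes 120 N, or if a joint passes its speed limit or range.

### The arm

A 7-joint arm with a two-finger parallel gripper is mounted at the origin on the work surface. World frame = base frame: x ahead of the robot, y to its left, z up, the work surface at z = 0. Lengths are in m, angles in rad, forces in N, time in s.
With the tool pointing down it reaches from about 0.425 to 0.95 m from the base axis. Payload 16.7 kg.
Tool frame: the origin (TCP) lies at the centre of the arm's flange, where the gripper is bolted on; the fingertips stand 199 mm ahead of it and the grasp point (between the pads) lies env.hold_point_z ahead of it (env.hold_point_z is the distance from the TCP to the grasp point, in m); z points along the fingers, y is the line along which they close (so a half turn about z gives the same grasp; the last joint's range is limited). The gripper opens to 94 mm and grips with 3 to 60 N. Pads are 16 mm wide; open, the fingers measure 119 mm over their backs; the gripper's body (75 mm by 177 mm) begins 78 mm behind the grasp point.
Start: joints at [-1.254, 0.426, 0.074, 1.606, -0.034, 1.111, -0.067], TCP at [0.303, 0.603, 0.405] pointing down, gripper open.
Joint ranges: [-2.85, 2.85], [-0.5, 2.14], [-1.23, 1.37], [0.21, 2.46], [-1.02, 4.16], [0.16, 2.05], [-2.73, 2.73]. Speed limits (rad/s): [1.89, 1.89, 2.39, 2.39, 3.01, 3.01, 3.01].

### API

Orientations are given as a unit quaternion [w, x, y, z].
In Python, from plant import env, effector, solver, read_state, optics, workorder gives the robot as it stands. Calls block until the motion is done:
- env.move_ptp(position, orientation): joint-space move of the TCP to a pose.
- env.move_l(position, velocity=0.15, rot=None): straight line of the TCP; rot=None keeps the orientation; velocity is the mean speed in m/s.
- env.set_joints(angles): joint-space move.
- effector.open_jaws() and effector.grasp(): open the fingers fully, or close them until they stop; the grip force is fixed at half the most.
- env.pause(seconds).
- solver.inverse_kinematics(position, orientation): joint angles nearest the present ones, or None.
- read_state(): the state.
- optics.read_camera(name): name is "side" or "top" or "wrist"; returns the picture (384x512x3 uint8, blue, green, red); there is no depth.
- optics.calibration(name): a dict with "mtx" (3x3 intrinsics, pixels), "T" (4x4, takes a point from camera to world coordinates). Camera axes: x right, y up, looking along -z (the intrinsics and any distortion apply to the point x, -y, -z); pixel columns grow to the right and rows downward; lengths in m; the calibration is good to about 2 mm. A picture is of the moment at which its call begins: read the wrist's pose just before it. calibration takes no time and is no camera call; for the wrist camera it gives the pose at the moment of the call.
A pose or a line that the arm cannot do raises env.IKError and nothing moves.
- workorder.finish_job(): hands the job in; it is judged then, once.
The state is a dict: "time_s": time; "joint_pos": joint angles; "qd": joint speeds; "tau": joint torques, N m; "eef_pos": TCP position; "ee_rot": TCP orientation; "contact_force": force on the tool from outside, world axes, zero at the start; "wrist_torque": the same for the moment, N m; "opening": finger opening in m; "gripper_force": force on a finger pad.
Only numpy, scipy, OpenCV 4.12 (cv2) and the standard library are available. Lean on these libraries where they do the work, as an engineer would, in place of code of your own. Each camera call takes 0.05 s, during which the arm holds its last target. There are 200 camera calls.

## Working session

There is one attempt and no reset: what is moved stays moved. The work goes in short steps, each a Python script; the robot and the scene stay as the last script left them, time stands still between calls to the robot, and variables do not carry over. Pictures are saved under pics/ and viewed, at most 14 in all, crops included, and the job is handed in when it is done.

```bash
mkdir -p pics; ls; python3 - <<'E'
from plant import env, optics, read_state
import cv2
s=read_state();print(s['time_s'],s['eef_pos'],s['ee_rot'],env.hold_point_z)
for n in("top","side"):
    cv2.imwrite(f"pics/{n}0.png",optics.read_camera(n)); c=optics.calibration(n);print(n,c)
E
```

```text
pics
0.0 [0.30308131 0.60292707 0.40397074] [-1.04193161e-04  2.30807087e-01  9.72999321e-01 -6.31664615e-04] 0.1804
top {'mtx': array([[347.43210125,   0.        , 249.29957549],
       [  0.        , 347.43210125, 193.4213482 ],
       [  0.        ,   0.        ,   1.        ]]), 'T': array([[ 7.28204982e-04,  9.90972201e-01, -1.34065532e-01,
         4.52557085e-01],
       [-9.99855743e-01, -1.55349821e-03, -1.69139184e-02,
        -9.54718925e-03],
       [-1.69694935e-02,  1.34058509e-01,  9.90828114e-01,
         8.02090637e-01],
       [ 0.00000000e+00,  0.00000000e+00,  0.00000000e+00,
         1.00000000e+00]])}
side {'mtx': array([[428.07066326,   0.        , 254.85965085],
       [  0.        , 428.07066326, 195.07138019],
       [  0.        ,   0.        ,   1.        ]]), 'T': array([[ 0.82540851,  0.35315874, -0.44043126,  0.11948711],
       [-0.5642348 ,  0.54155601, -0.6231823 , -0.57691832],
       [ 0.01843592,  0.76288662,  0.64626939,  0.61978875],
       [ 0.        ,  0.        ,  0.        ,  1.        ]])}
```

View pics/top0.png

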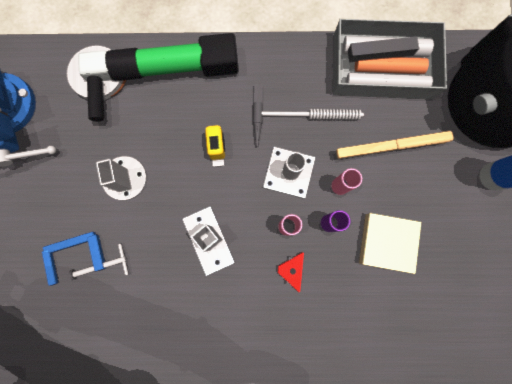

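View pics/side0.png

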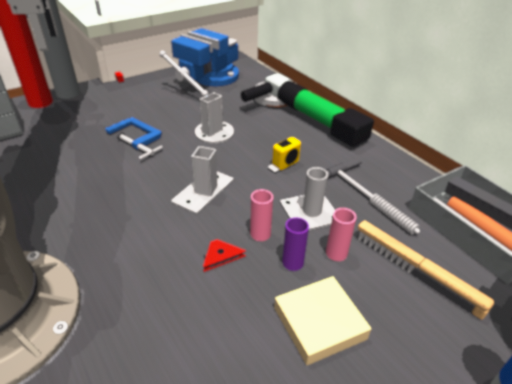

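The top view shows the rect tube on the round plate at about (124,178), the square tube on the oblong plate (208,240), the round tube on the square plate (290,172) and the brick at (391,244). The pink and purple decoys are at (291,225), (347,181) and (336,221).

```bash
cat > h.py <<'E'
from plant import env, effector, solver, read_state, optics, workorder
import cv2, numpy as np
from scipy.spatial.transform import Rotation as R
def ray(px,z,c):
    """pixels (N,2) -> world xy on plane z"""
    p=np.atleast_2d(np.asarray(px,float)); K,T=c["mtx"],c["T"]
    d=np.c_[p,np.ones(len(p))]@np.linalg.inv(K).T*[1,-1,-1]@T[:3,:3].T
    o=T[:3,3]; return (o+d*((z-o[2])/d[:,2])[:,None])[:,:2]
def proj(P,c):
    P=np.atleast_2d(P); q=(P-c["T"][:3,3])@c["T"][:3,:3]*[1,-1,-1]; q=q@c["mtx"].T
    return q[:,:2]/q[:,2:]
def quat(yaw):
    """tool down, closing line (tool y) at world angle yaw (mod pi)"""
    y=np.array([np.cos(yaw),np.sin(yaw),0]); z=np.array([0,0,-1.]); x=np.cross(y,z)
    q=R.from_matrix(np.c_[x,y,z]).as_quat(); return q[[3,0,1,2]]
E
python3 - <<'E'
from h import *
c=optics.calibration("top")
for n,p,z in [("round_pl",(124,178),.008),("obl",(208,240),.008),("sq",(290,172),.008),("brick",(391,243),.032),("recttop",(106,172),.108),("sqtop",(206,236),.108),("rdtop",(294,160),.108),("pinkA",(291,218),.1),("purple",(340,215),.1),("pinkB",(352,176),.1),("tape",(214,140),.06),("brushL",(340,153),.04),("brushR",(450,136),.04)]: print(n,ray(p,z,c).round(3))
w=optics.calibration("wrist"); s=read_state()
print(w["mtx"]); q=s["ee_rot"];Rt=R.from_quat([*q[1:],q[0]])
print(Rt.as_matrix().T@(w["T"][:3,3]-s["eef_pos"]),"\n",Rt.as_matrix().T@w["T"][:3,:3])
for r,y in [((.55,.31,.4),0),((.45,.11,.4),0)]:
  for k in range(8): print(r,k*45, solver.inverse_kinematics(r,quat(k*np.pi/4)) is not None,end=' ')
E
```

```text
round_pl [[0.597 0.297]]
obl [[0.453 0.098]]
sq [[ 0.61 -0.09]]
brick [[ 0.447 -0.305]]
recttop [[0.591 0.296]]
sqtop [[0.461 0.088]]
rdtop [[ 0.615 -0.089]]
pinkA [[ 0.497 -0.082]]
purple [[ 0.503 -0.18 ]]
pinkB [[ 0.583 -0.207]]
tape [[0.672 0.081]]
brushL [[ 0.647 -0.2  ]]
brushR [[ 0.685 -0.446]]
[[314.58957127   0.         255.11590719]
 [  0.         314.58957127 190.38733281]
 [  0.           0.           1.        ]]
[0.07649143 0.0008391  0.02036031] 
 [[ 1.52330473e-03  9.63652182e-01  2.67155670e-01]
 [ 9.99998636e-01 -1.29759315e-03 -1.02140518e-03]
 [-6.37619969e-04  2.67156861e-01 -9.63652845e-01]]
(0.55, 0.31, 0.4) 0 True (0.55, 0.31, 0.4) 45 True (0.55, 0.31, 0.4) 90 True (0.55, 0.31, 0.4) 135 True (0.55, 0.31, 0.4) 180 True (0.55, 0.31, 0.4) 225 True (0.55, 0.31, 0.4) 270 True (0.55, 0.31, 0.4) 315 True (0.45, 0.11, 0.4) 0 True (0.45, 0.11, 0.4) 45 True (0.45, 0.11, 0.4) 90 True (0.45, 0.11, 0.4) 135 True (0.45, 0.11, 0.4) 180 True (0.45, 0.11, 0.4) 225 True (0.45, 0.11, 0.4) 270 True (0.45, 0.11, 0.4) 315 True
```

```bash
python3 - <<'E'
from h import *
import pickle
D={}
for n,p in [("round",(.597,.297)),("obl",(.457,.095)),("sq",(.610,-.09))]:
    env.move_ptp([*p,.42],quat(np.pi/2)); env.pause(.2)
    c=optics.calibration("wrist"); im=optics.read_camera("wrist"); D[n]=(im,c)
    print(read_state()["time_s"], read_state()["joint_pos"].round(2) if hasattr(read_state()["joint_pos"],'round') else '')
pickle.dump(D,open("d.pkl","wb"))
m=np.vstack([np.hstack([D["round"][0],D["obl"][0]]),np.hstack([D["sq"][0],D["sq"][0]*0])])
cv2.imwrite("pics/w1.png",cv2.resize(m,(800,600),interpolation=cv2.INTER_AREA))
E
```

```text
1.9167 [-0.66  0.4   0.14  1.61 -0.06  1.13  1.06]
3.1333 [-0.53  0.06  0.19  2.05 -0.01  1.04  1.24]
4.3333 [-0.27  0.33  0.4   1.74 -0.14  1.09  1.74]
```

View pics/w1.png

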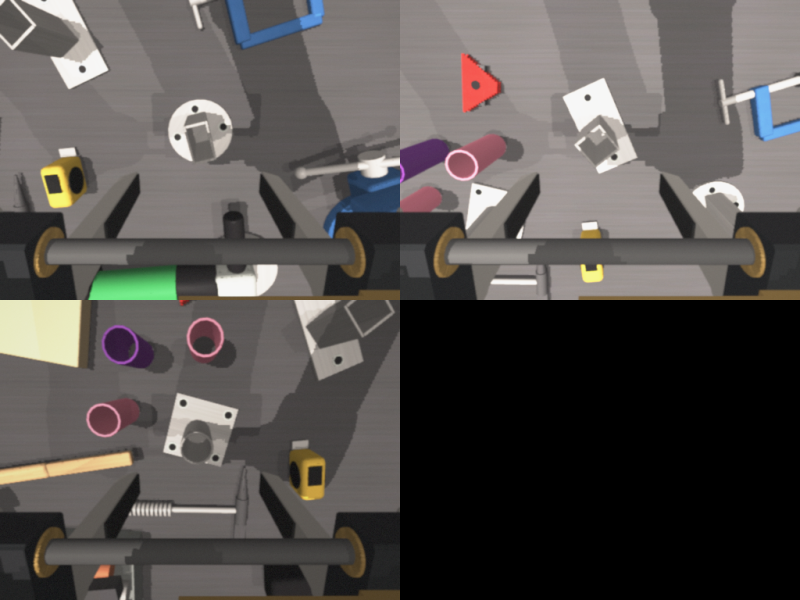

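```bash
python3 - <<'E'
from h import *
import pickle
D=pickle.load(open("d.pkl","rb"))
# crop boxes in full-res px (x0,y0), 130x150, 3x
B={"round":(195,105),"obl":(195,85),"sq":(195,105)}
t=[cv2.resize(D[n][0][y:y+145,x:x+133],(0,0),fx=2,fy=2,interpolation=cv2.INTER_CUBIC) for n,(x,y) in B.items()]
cv2.imwrite("pics/w2.png",np.clip(np.hstack(t).astype(float)*1.2,0,255))
E
```

```text
[ WARN:0@0.068] global loadsave.cpp:1063 imwrite_ Unsupported depth image for selected encoder is fallbacked to CV_8U.
```

View pics/w2.png

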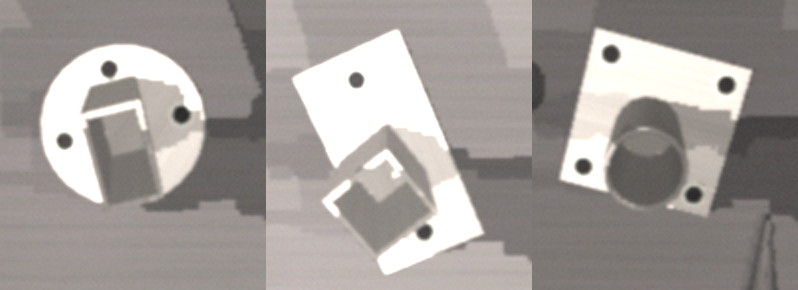

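The crop shows all plate corners, bolt holes and tube rims clearly. I'll convert the picked points next.

```bash
python3 - <<'E'
from h import *
import pickle
D=pickle.load(open("d.pkl","rb"))
B={"round":(195,105,0),"obl":(195,85,266),"sq":(195,105,532)}
def W(n,pts,z):
    x,y,o=B[n]; p=(np.array(pts,float)-[o,0]+.5)/2-.5+[x,y]; return ray(p,z,D[n][1])
def rect(P): # consecutive corners
    e=[np.linalg.norm(P[i]-P[i-3]) for i in range(4)]
    (c,s,a)=cv2.minAreaRect((P*1000).astype(np.float32)); 
    ang=np.degrees(np.arctan2(*(P[1]-P[0])[::-1])); ang2=np.degrees(np.arctan2(*(P[2]-P[3])[::-1]))
    print(" centre",P.mean(0).round(4),"edges",np.round(e,4),"ang01,32",ang,ang2)
Z=.008
h=W("round",[(109,69),(181,115),(64,141)],Z);print("round holes mid",(h[1]+h[2])/2)
e=W("round",[(40,128),(206,125),(123,43),(60,85),(187,83),(75,189),(178,185),(99,203)],Z)
A=np.c_[2*e,np.ones(len(e))];s=np.linalg.lstsq(A,(e**2).sum(1),rcond=None)[0];print("circle",s[:2],np.sqrt(s[2]+s[:2]@s[:2]))
h=W("obl",[(356,80),(424,232)],Z);print("obl holes mid",h.mean(0),np.degrees(np.arctan2(*(h[1]-h[0])[::-1])))
rect(W("obl",[(399,30),(483,233),(387,274),(294,77)],Z))
h=W("sq",[(611,54),(727,86),(693,194),(583,166)],Z);print("sq holes");rect(h);rect(W("sq",[(597,28),(751,69),(711,214),(560,180)],Z))
print("rect tube");rect(W("round",[(82,115),(106,207),(162,193),(143,100)],.108))
print("sq tube");rect(W("obl",[(388,150),(436,210),(377,257),(323,200)],.108))
e=W("sq",[(605,168),(687,168),(646,127),(646,209)],.108);print("round",e.mean(0),e[1]-e[0],e[3]-e[2])
E
```

```text
round holes mid [0.60049716 0.2993441 ]
circle [0.60122082 0.3001751 ] 0.05128769630963455
obl holes mid [0.45533438 0.09898497] 24.04361781807556
 centre [0.455  0.0997] edges [0.1387 0.0688 0.1401 0.0695] ang01,32 23.69709785748952 24.01958724271034
sq holes
 centre [ 0.6129 -0.0874] edges [0.0746 0.0733 0.0737 0.0738] ang01,32 74.88727482045017 75.30177797785649
 centre [ 0.6122 -0.0866] edges [0.0979 0.0975 0.1013 0.0998] ang01,32 75.5326785813844 76.8559117808836
rect tube
 centre [0.593  0.2997] edges [0.0468 0.0282 0.0464 0.0294] ang01,32 13.716683696983555 12.15483647553058
sq tube
 centre [0.459  0.0935] edges [0.0372 0.0372 0.0387 0.0394] ang01,32 38.54046396697171 41.8368775013794
round [ 0.61319158 -0.09121661] [-0.00012307  0.03942479] [4.08723845e-02 1.78685392e-05]
```

```bash
cat >> h.py <<'E'
HZ=env.hold_point_z; d2r=np.pi/180
def at(p,z,yaw,v=.25): env.move_l([p[0],p[1],z+HZ],velocity=v,rot=quat(yaw*d2r))
GH=.075; TR=.215   # grip height over tube foot, transit height of grasp point
def pick(p,base,yaw):
    effector.open_jaws(); env.move_ptp([p[0],p[1],TR+HZ],quat(yaw*d2r))
    at(p,base+GH,yaw,.15); effector.grasp(); s=read_state(); print("grip",s["opening"],s["gripper_force"])
    at(p,TR,yaw,.12); s=read_state(); print("up",s["opening"],s["gripper_force"],s["contact_force"])
def carry(p,yaw): at(p,TR,yaw,.2)
def place(p,base,yaw):
    at(p,base+GH+.006,yaw,.12); env.pause(.2); f0=read_state()["contact_force"][2]
    z=base+GH+.006
    while z>base+GH-.005:
        z-=.001; at(p,z,yaw,.02); f=read_state()["contact_force"][2]
        if abs(f-f0)>2.: break
    print("touch at",z-base-GH,f-f0); effector.open_jaws(); env.pause(.2); at(p,TR,yaw,.15); print("t",read_state()["time_s"])
RP,OP,SP,BR=(.6008,.2998),(.4552,.0993),(.6126,-.0872),(.447,-.305)
E
python3 - <<'E'
from h import *
import pickle
# vise lever ball triangulation
D=pickle.load(open("d.pkl","rb"))
def od(p,c):
    a=np.r_[ray(p,0,c)[0],0]; o=c["T"][:3,3]; d=a-o; return o,d/np.linalg.norm(d)
L=[od((52,150),optics.calibration("top")),od((163,53),optics.calibration("side")),od((384,220),D["round"][1])]
A=sum(np.eye(3)-np.outer(d,d) for o,d in L); b=sum((np.eye(3)-np.outer(d,d))@o for o,d in L); print("ball",np.linalg.solve(A,b))
for p,y in [((.613,-.091),45),(BR,45),((.459,.0935),40.2),(SP,75.2),((.593,.2997),102.9),(OP,114),(RP,45)]:
    for z in(.08,TR):
        q=solver.inverse_kinematics([*p,z+HZ],quat(y*d2r)); print(p,y,z,None if q is None else np.round(q,2))
E
```

```text
ball [0.57572634 0.37865955 0.20350592]
(0.613, -0.091) 45 0.08 [-0.31  0.54  0.47  1.87 -0.33  0.81  1.12]
(0.613, -0.091) 45 0.215 [-0.37  0.38  0.54  1.77 -0.22  1.05  1.03]
(0.447, -0.305) 45 0.08 [ 0.03  0.44  0.56  2.05 -0.35  0.73  1.6 ]
(0.447, -0.305) 45 0.215 [-0.08  0.25  0.66  1.95 -0.18  1.    1.45]
(0.459, 0.0935) 40.2 0.08 [-0.71  0.31  0.43  2.21 -0.21  0.66  0.58]
(0.459, 0.0935) 40.2 0.215 [-0.75  0.09  0.44  2.08 -0.05  0.98  0.42]
(0.6126, -0.0872) 75.2 0.08 [-0.26  0.52  0.39  1.87 -0.27  0.8   1.58]
(0.6126, -0.0872) 75.2 0.215 [-0.31  0.36  0.44  1.77 -0.18  1.05  1.51]
(0.593, 0.2997) 102.9 0.08 [-0.71  0.56  0.2   1.75 -0.14  0.84  1.35]
(0.593, 0.2997) 102.9 0.215 [-0.74  0.42  0.24  1.65 -0.11  1.08  1.33]
(0.4552, 0.0993) 114 0.08 [-0.54  0.29  0.22  2.2  -0.1   0.66  1.74]
(0.4552, 0.0993) 114 0.215 [-0.58  0.09  0.24  2.08 -0.02  0.98  1.66]
(0.6008, 0.2998) 45 0.08 [-0.83  0.6   0.38  1.74 -0.28  0.86  0.46]
(0.6008, 0.2998) 45 0.215 [-0.85  0.45  0.4   1.64 -0.19  1.09  0.39]
```

```bash
python3 - <<'E'
from h import *
import pickle
D=pickle.load(open("d.pkl","rb")); b=[.5757,.3787,.2035]
print(proj(b,optics.calibration("top")),proj(b,optics.calibration("side")),proj(b,D["round"][1]))
for p,y in [((.593,.2997),192.9),((.593,.2997),12.9),(OP,24),(OP,204),(RP,165),(RP,155),(BR,-15),(BR,75)]:
    for z in(.095,TR+.02):
        q=solver.inverse_kinematics([*p,z+HZ],quat(y*d2r)); print(p,y,z,None if q is None else np.round(q,2))
im=D["round"][0][170:270,340:500]; s=cv2.imread("pics/side0.png")[30:130,140:260]
cv2.imwrite("pics/v.png",np.hstack([cv2.resize(im,(640,400)),cv2.resize(s,(480,400))])[:,:800] if 0 else np.hstack([cv2.resize(im,(440,275)),cv2.resize(s,(330,275))]))
E
```

```text
[[ 36.19537919 170.20086828]] [[186.43766804  50.01394112]] [[379.15801314 192.17320775]]
(0.593, 0.2997) 192.9 0.095 [-0.22  0.58 -0.48  1.71  0.32  0.93  2.54]
(0.593, 0.2997) 192.9 0.235 [-0.21  0.44 -0.48  1.59  0.22  1.16  2.63]
(0.593, 0.2997) 12.9 0.095 [-0.92  0.59  0.49  1.76 -0.35  0.88 -0.05]
(0.593, 0.2997) 12.9 0.235 [-0.93  0.43  0.51  1.64 -0.23  1.13 -0.14]
(0.4552, 0.0993) 24 0.095 [-0.77  0.29  0.48  2.2  -0.21  0.69  0.28]
(0.4552, 0.0993) 24 0.235 [-0.81  0.06  0.48  2.07 -0.03  1.02  0.11]
(0.4552, 0.0993) 204 0.095 [-1.28  0.58  1.22  2.22 -0.75  0.85 -2.3 ]
(0.4552, 0.0993) 204 0.235 None
(0.6008, 0.2998) 165 0.095 [-0.58  0.55  0.02  1.72 -0.02  0.88  2.33]
(0.6008, 0.2998) 165 0.235 [-0.6   0.41  0.05  1.6  -0.02  1.13  2.34]
(0.6008, 0.2998) 155 0.095 [-0.6   0.55  0.05  1.72 -0.04  0.87  2.18]
(0.6008, 0.2998) 155 0.235 [-0.62  0.41  0.08  1.6  -0.04  1.13  2.18]
(0.447, -0.305) -15 0.095 [-0.11  0.47  0.75  2.05 -0.45  0.79  0.65]
(0.447, -0.305) -15 0.235 [-0.23  0.26  0.85  1.93 -0.22  1.05  0.45]
(0.447, -0.305) 75 0.095 [ 0.08  0.41  0.5   2.04 -0.28  0.76  2.05]
(0.447, -0.305) 75 0.235 [-0.01  0.22  0.58  1.92 -0.13  1.04  1.93]
```

View pics/v.png

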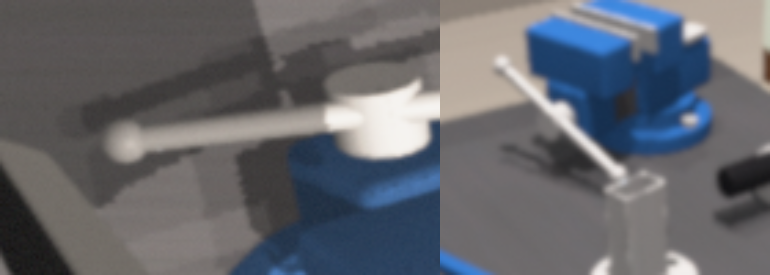

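The lever end seen from the side is really at about (207,94), just behind the rect tube's top. I had picked the far end, so I'll re-triangulate.

```bash
python3 - <<'E'
from h import *
import pickle
D=pickle.load(open("d.pkl","rb"))
def od(p,c):
    a=np.r_[ray(p,0,c)[0],0]; o=c["T"][:3,3]; d=a-o; return o,d/np.linalg.norm(d)
cs=[optics.calibration("top"),optics.calibration("side"),D["round"][1]]
L=[od(p,c) for p,c in zip([(52,151),(207,94),(385,221.6)],cs)]
A=sum(np.eye(3)-np.outer(d,d) for o,d in L); b=sum((np.eye(3)-np.outer(d,d))@o for o,d in L); b=np.linalg.solve(A,b);print("ball",b,[proj(b,c) for c in cs])
E
```

```text
ball [0.66385043 0.46164866 0.02412986] [array([[ 52.24787131, 148.49809763]]), array([[205.1659392 ,  94.01512856]]), array([[383.26834702, 220.57573104]])]
```

```bash
python3 - <<'E'
from h import *
pick((.6132,-.0912),.008,75); carry(BR,75); place(BR,.032,75)
pick((.459,.0935),.008,40.2)
E
```

```text
grip 0.041002197991623746 29.97396436985582
up 0.04087624508914286 29.970744992606342 [ 0.41615665 -0.69106567 -3.8161497 ]
touch at -0.0010000000000000009 15.472234512667626
t 14.5
grip 0.039713598686798086 29.959731996059418
up 0.03984148195026486 29.95723843574524 [ 0.52613033 -0.75836915 -4.54707437]
```

```bash
python3 - <<'E'
from h import *
carry(SP,75.2); place(SP,.008,75.2)
pick((.593,.2997),.008,102.9); carry(OP,114); place(OP,.008,114)
pick(BR,.032,75); carry(RP,75); place(RP,.008,75)
import pickle
D={}
for n,p in [("round",RP),("obl",OP),("sq",SP)]:
    env.move_ptp([*p,.42],quat(np.pi/2)); env.pause(.2)
    c=optics.calibration("wrist"); D[n]=(optics.read_camera("wrist"),c)
pickle.dump(D,open("d2.pkl","wb"))
B={"round":(195,105),"obl":(195,85),"sq":(195,105)}
t=[cv2.resize(D[n][0][y:y+145,x:x+133],(0,0),fx=2,fy=2,interpolation=cv2.INTER_CUBIC) for n,(x,y) in B.items()]
cv2.imwrite("pics/w3.png",np.hstack(t)); cv2.imwrite("pics/top1.png",optics.read_camera("top")); print(read_state()["time_s"])
E
```

```text
touch at -0.0010000000000000148 14.686303550947413
t 26.025
grip 0.029716260697678548 29.942362010478973
up 0.029914402781875314 29.94158685207367 [-0.10925089  0.34592472 -3.11059434]
touch at -0.0010000000000000148 18.027447450820738
t 37.8
grip 0.04080428089890404 29.991246415302157
up 0.040900281040797626 29.98905149521306 [-0.56158913  0.41464196 -2.9916148 ]
touch at -0.0010000000000000148 13.616321621011226
t 50.8833
53.9667
```

View pics/w3.png

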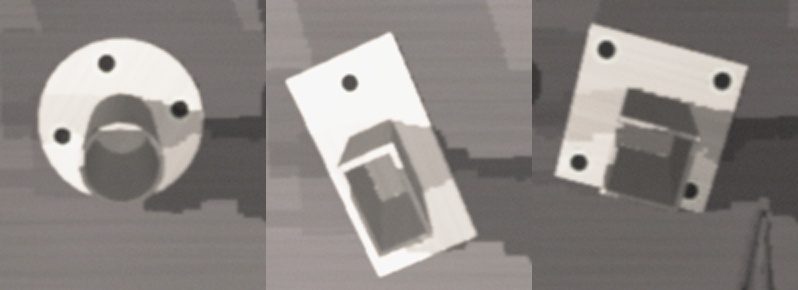

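The stubs stand on their own plates. I'll quantify centring and angles from these picks.

```bash
python3 - <<'E'
from h import *
import pickle
D=pickle.load(open("d2.pkl","rb"))
B={"round":(195,105,0),"obl":(195,85,266),"sq":(195,105,532)}
def W(n,pts,z):
    x,y,o=B[n]; p=(np.array(pts,float)-[o,0]+.5)/2-.5+[x,y]; return ray(p,z,D[n][1])
def show(t,P): print(t,P.mean(0).round(4),[np.linalg.norm(P[i]-P[i-3]).round(4) for i in range(4)],[np.degrees(np.arctan2(*(P[a]-P[b])[::-1])).round(1) for a,b in((1,0),(2,3))])
h=W("round",[(179,109),(62,136)],.008);print("round plate",h.mean(0))
e=W("round",[(82,162),(163,162),(123,123),(123,202)],.108);print("tube",e.mean(0))
show("obl",W("obl",[(389,32),(477,237),(381,277),(286,80)],.008))
show("tube",W("obl",[(393,145),(431,235),(381,255),(341,167)],.108))
show("sq",W("sq",[(606,49),(722,81),(690,190),(578,162)],.008))
show("tube",W("sq",[(618,121),(699,139),(679,211),(604,193)],.108))
E
```

```text
round plate [0.60035949 0.2995018 ]
tube [0.60030993 0.30092969]
obl [0.4553 0.0991] [np.float64(0.141), np.float64(0.0687), np.float64(0.1409), np.float64(0.0689)] [np.float64(24.2), np.float64(24.3)]
tube [0.4556 0.1004] [np.float64(0.0478), np.float64(0.0264), np.float64(0.0477), np.float64(0.0266)] [np.float64(23.0), np.float64(23.3)]
sq [ 0.6126 -0.0874] [np.float64(0.0743), np.float64(0.0733), np.float64(0.0748), np.float64(0.0742)] [np.float64(74.9), np.float64(75.6)]
tube [ 0.6149 -0.0865] [np.float64(0.0393), np.float64(0.0372), np.float64(0.0377), np.float64(0.0363)] [np.float64(77.4), np.float64(76.0)]
```

View pics/top1.png

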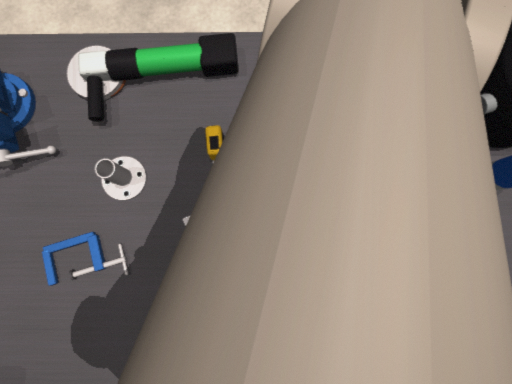

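The stubs are centred within about 3 mm and aligned within about 2°, and the robot is clear of everything. The top view is mostly blocked by the arm, but the round tube stands on its plate and the tape measure is where it was. I'm handing in.

```bash
python3 -c "
from h import *
print(workorder.finish_job())"
```

```text
the job is handed in; nothing more can be done
None
```

I handed the job in at about 54 s: each stub stands on its own plate, centred within about 3 mm and parallel to the edges within about 2° by my camera measurements; the judge's verdict was not shown.

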